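# Draw the board carriage into line with a tapered drift

### The arm

A 6-joint arm with a two-finger parallel gripper is mounted at the origin on the work surface. World frame = base frame: x ahead of the robot, y to its left, z up, the work surface at z = 0. Lengths are in mm, angles in rad, forces in N, time in s.
With the tool pointing down it reaches from about 350 to 975 mm from the base axis. Payload 7.1 kg.
Tool frame: the origin (TCP) lies on the front face of the gripper's body, between the roots of the fingers; the fingertips stand 80 mm ahead of it and the grasp point (between the pads) lies 61 mm ahead of it (env.tips_ahead is the distance from the TCP to the fingertips, in mm); z points along the fingers, y is the direction in which the jaws open and shut (so a half turn about z gives the same grasp; the last joint's range is limited). The gripper opens to 88 mm and grips with 3 to 60 N. Pads are 20 mm wide; open, the fingers measure 115 mm over their backs; the gripper's body (75 mm by 178 mm) begins 61 mm behind the grasp point.
Start: joints at [-1.146, 0.423, 1.63, -0, 1.089, -0.019], TCP at [268.374, -564.43, 302.675] pointing down, gripper open.
Joint ranges: [-3, 3], [-0.9, 2.11], [0.09, 2.58], [-1.31, 4.45], [0.11, 2.69], [-2.54, 2.54]. Speed limits (rad/s): [2.39, 2.39, 3.01, 3.14, 3.14, 3.14].

### API

Orientations are given as a unit quaternion [x, y, z, w].
In Python, from station import env, set_gripper, viewer, workorder gives the robot as it stands. Calls block until the motion is done:
- env.reach(position, orientation): joint-space move of the TCP to a pose.
- env.move_l(position, rot=None, rate=150, f_stop=None): straight line of the TCP; rot=None keeps the orientation; rate is the mean speed in mm/s. With f_stop (N) it stops when the force on the tool has changed by that much, and returns True; else False.
- env.move_joints(angles): joint-space move.
- set_gripper(opening): finger opening in mm; the grip force is fixed at half the most; returns when the fingers have stopped.
- env.hold(seconds).
- env.ik(position, orientation): joint angles nearest the present ones, or None.
- env.read_state(): the state.
- viewer.camera(name): name is "side" or "top" or "wrist"; returns the picture (420x560x3 uint8, blue, green, red); there is no depth.
- viewer.camera_params(name): a dict with "fx", "fy", "cx", "cy" (pixels), "pose" (4x4, takes a point from camera to world coordinates); the wrist camera has in their place "tool_from_camera" (4x4, takes a point from camera to tool coordinates, whose origin is the TCP and whose axes are the flange's). Camera axes: x right, y up, looking along -z (the intrinsics and any distortion apply to the point x, -y, -z); pixel columns grow to the right and rows downward; lengths in mm; the calibration is good to about 2 mm. The wrist camera is an equidistant fisheye: a pixel r from the principal point sees the ray r / f radians off the axis. A picture is of the moment at which its call begins: read the wrist's pose just before it. camera_params takes no time and is no camera call.
A pose or a line that the arm cannot do raises env.IKError and nothing moves.
- workorder.sign_off(): hands the job in, once; it reports no verdict.
The state is a dict: "time_s": time; "qpos": joint angles; "dq": joint speeds; "tau": joint torques, N m; "tool_pos": TCP position; "orientation": TCP orientation; "force": force on the tool from outside, world axes, zero at the start; "wrist_torque": the same for the moment, N m; "width": finger opening in mm.
Only numpy, scipy, OpenCV 4.12 (cv2) and the standard library are available. Lean on these libraries where they do the work, as an engineer would, in place of code of your own. Each camera call takes 0.05 s, during which the arm holds its last target. There are 200 camera calls.

### The job

The circuit-board carriage on the jig sits a few millimetres out of line with the base under it: take the tapered steel drift from its black stand and push it point first down through the carriage's hole and on through the base's hole, so that its taper draws the carriage into line. Push it fully home until its collar sits flush, press it down with about 15 N for a full second to seat it (never push with more than 20 N at any time), then let go and leave it there. Let only the drift move the carriage, keep the gripper off it, and leave the other things on the bench where they are.

Things in the scene. Friction and masses are not known exactly. Their poses are not given: they have to be found in the camera images.
- drift_grip (a point): Tapered steel drift (lining-up pin), 94 mm long, about 120 g; at the start it stands upright, point down, in its black stand, ready to lift out. At the top a round handle 16 mm in diameter, 44 mm tall. This point is on the axis in mid-handle, 26 mm above the underside of the collar and 72 mm above the point. z runs along the drift, up towards the handle.
- drift_collar (a point): The drift's collar, 23 mm in diameter, 4 mm thick, just below the handle: centre of its underside; z up along the drift. Below it come 46 mm of pin: first 18 mm parallel, 12 mm in diameter, then 28 mm of taper down to a blunt point 4 mm in diameter.
- drift_tip (a point): The drift's point: centre of its lower end, 46 mm below the collar's underside.
- stand: Black plastic block, 60 x 60 mm and 55 mm tall, fixed to the bench, with a 16 mm hole straight down through its middle. The drift hangs in it by its collar. Origin: centre of the block's underside.
- jig: The jig, fixed: steel base plate 170 x 108 x 8 mm, top face 46 mm above the bench, on black feet along its long sides; open space under the hole; side guides reach 54 mm up. x along the 170 mm, z up; origin on the bench under its middle. Its 13 mm through hole, hidden by the carriage, is not measured: at first it lies 3 to 5 mm from under the carriage hole towards -x and up to 3 mm to either side in y; feel for it.
- carriage_hole (a point): Centre of the hole (13 mm, right through) in the carriage, at its upper face, 52 mm above the bench. Carriage: aluminium plate 150 x 74 x 6 mm lying on the base; from 40 mm beyond the hole towards +x it bears a green circuit board with parts up to 8 mm tall. Axes as the jig's: z up. It slides along x and y (about 2 N of friction each); along x a spring holds it out of line (1.2 N per mm, near rest at first), so the drift stays pinched.
- tin: Bystander: round stainless tin with a twist cap, 67 mm in diameter, 54 mm tall. Origin: centre of its underside.
- pump: Bystander: yellow plastic desoldering pump lying down, 183 mm long, 20 mm thick, along its x. Origin: under its middle.
- sleeve: Bystander: black silicone iron sleeve lying down, 75 mm long, 28 mm thick, along its x. Origin: under its middle.
- spare_board: Bystander: loose green circuit board 60 x 45 mm, 12 mm tall with its parts. Origin: centre of its underside.
- screwdriver: Bystander: screwdriver lying down along its x. Origin: underside.
- flux_jar: Bystander: small closed jar 40 mm in diameter, 50 mm tall. Origin: centre of its underside.

How it is judged (in metres and radians):
On the way, in this order (a step that is already met when the one before it is completed fails the run):
1. the drift has been lifted clear of its stand (z of drift_tip in the frame of stand above 0.058 m and contact force between drift and stand below 0.05 N), for 0.1 s.
2. the drift's point is in the carriage's hole and the carriage has not yet been shifted (less than 2.5 mm) (z of drift_tip in the frame of carriage_hole below -0.002 m and horizontal distance between drift_tip and carriage_hole below 0.0065 m and distance of carriage_hole from where it was at the start of the episode below 0.0025 m), for 0.05 s.
3. the drift, its collar flush on the carriage, is pressed home firmly (z of drift_collar in the frame of carriage_hole below 0.0015 m and z of drift_tip in the frame of jig below 0.009 m and contact force between drift and jig above 20 N), for 0.4 s.
At the end, for the whole second after the job is handed in: The drift stands through both holes, which are thereby in line, released and at rest: collar flush on the carriage (at most 1.5 mm above it), its point under the base, less than 9 mm above the bench, its axis within 2.5 mm of the carriage hole and within 5 degrees of upright (z of drift_tip in the frame of jig below 0.009 m and z of drift_collar in the frame of carriage_hole between -0.0025 and 0.0015 m and horizontal distance between drift_collar and carriage_hole below 0.0025 m and angle between drift_collar's own z axis and vertical below 0.09 rad and linear speed of drift below 0.01 m/s); the robot touches nothing.
It fails at once if the drift is forced: its contact forces on the carriage and the base together pass 36 N (a push of about 25 N) (contact force between drift and jig above 36 N).
It fails at once if the gripper or arm touches the carriage (contact force between any of the fingers, the arm and carriage above 1 N).
It fails at once if another thing on the bench is shifted by more than 20 mm (distance of any of tin, pump, sleeve, spare_board, screwdriver, flux_jar from where it was at the start of the episode above 0.02 m).
It also fails if it takes over 67 s, if anything falls off the work surface, if the arm or the gripper's body presses on something with over 40 N, if the wrist force passes 120 N, or if a joint passes its speed limit or range.

## Working session

There is one attempt and no reset: what is moved stays moved. The work goes in short steps, each a Python script; the robot and the scene stay as the last script left them, time stands still between calls to the robot, and variables do not carry over. Pictures are saved under pics/ and viewed, about 8 in all and at most 12, crops included, and the job is handed in when it is done.

```bash
ls; mkdir -p pics
python3 - <<'E'
from station import env, set_gripper, viewer, workorder
import cv2,numpy as np
for n in ("top","side","wrist"):
    p=viewer.camera_params(n); print(n,{k:np.round(v,3).tolist() for k,v in p.items() if not isinstance(v,str)})
    cv2.imwrite(f"pics/{n}0.png",viewer.camera(n))
a=[cv2.imread(f"pics/{n}0.png") for n in("top","side")]
cv2.imwrite("pics/both0.png",cv2.resize(np.vstack(a),None,fx=.71,fy=.71))
s=env.read_state(); print(s["time_s"],s["orientation"],s["force"])
E
```

```text
pics
top {'fx': 540.28, 'fy': 540.28, 'cx': 282.663, 'cy': 207.453, 'pose': [[-0.016, 0.981, -0.191, 320.81], [-1.0, -0.016, 0.001, 19.01], [-0.002, 0.191, 0.982, 1418.138], [0.0, 0.0, 0.0, 1.0]]}
side {'fx': 414.769, 'fy': 414.769, 'cx': 281.474, 'cy': 207.995, 'pose': [[-0.742, 0.442, -0.504, 123.863], [-0.67, -0.492, 0.556, 515.239], [-0.002, 0.75, 0.661, 691.839], [0.0, 0.0, 0.0, 1.0]]}
wrist {'fx': 325.192, 'fy': 325.192, 'cx': 278.888, 'cy': 206.359, 'tool_from_camera': [[0.0, 0.963, 0.269, 73.618], [1.0, -0.001, 0.001, -0.225], [0.002, 0.269, -0.963, -81.43], [0.0, 0.0, 0.0, 1.0]]}
0.15 [ 9.75478405e-01  2.20094423e-01 -1.31250618e-04 -5.55852608e-04] [ 0.06818918 -0.03173683  0.51749967]
```

View pics/top0.png

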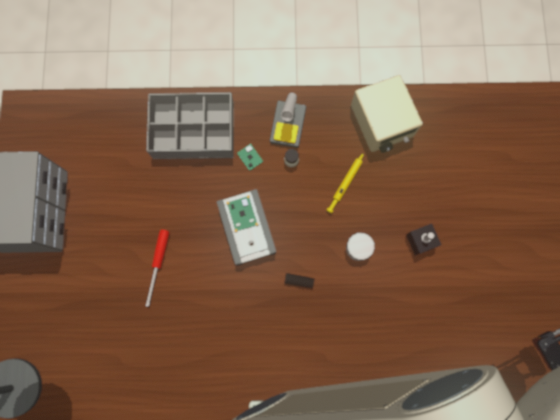

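View pics/side0.png

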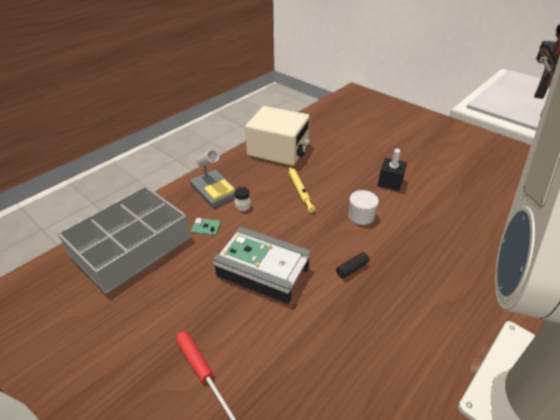

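The top view shows the stand and drift at about (428,238), the jig with its hole at about (251,243), and the tin at (361,246). In the side view the drift handle is at about (396,158) and the hole at (282,263). Next I'll triangulate and take a close look.

```bash
cat > h.py <<'E'
from station import env, set_gripper, viewer, workorder
import cv2, numpy as np
from scipy.spatial.transform import Rotation as R
def down(th): return [np.cos(th/2),np.sin(th/2),0,0]   # tool x at yaw th, z down
def ray(cam,px,st=None):
    p=viewer.camera_params(cam); u=(px[0]-p["cx"])/p["fx"]; v=(px[1]-p["cy"])/p["fy"]
    if cam=="wrist":
        r=np.hypot(u,v); s=np.sin(r)/r if r>1e-9 else 1
        d=np.array([u*s,-v*s,-np.cos(r)])
        T=np.eye(4); T[:3,:3]=R.from_quat(st["orientation"]).as_matrix(); T[:3,3]=st["tool_pos"]
        T=T@np.array(p["tool_from_camera"])
    else: d=np.array([u,-v,-1]); T=np.array(p["pose"])
    d=T[:3,:3]@d; return T[:3,3],d/np.linalg.norm(d)
def onplane(cam,px,z,st=None):
    o,d=ray(cam,px,st); return o+d*(z-o[2])/d[2]
def proj(P,st):  # world point -> wrist pixel
    p=viewer.camera_params("wrist"); T=np.eye(4); T[:3,:3]=R.from_quat(st["orientation"]).as_matrix(); T[:3,3]=st["tool_pos"]
    c=np.linalg.inv(T@np.array(p["tool_from_camera"]))@np.r_[P,1]
    a=np.arctan2(np.hypot(c[0],c[1]),-c[2]); h=np.hypot(c[0],c[1])
    return p["cx"]+p["fx"]*a*c[0]/h, p["cy"]-p["fy"]*a*c[1]/h
def wrist(name):
    st=env.read_state(); im=viewer.camera("wrist"); cv2.imwrite(f"pics/{name}.png",im); return st,im
E
python3 - <<'E'
from h import *
r=lambda a:np.round(a,1)
print("handle top", r(onplane("top",(430,235),103)), r(onplane("side",(396.5,150),103)))
print("hole", r(onplane("top",(251,243),52)), r(onplane("side",(282,263),52)))
c=[onplane("top",q,54) for q in [(218,200),(256,191),(275,256),(238,267)]]
print(r(c)); print("yaw",[np.arctan2(*(a-b)[[1,0]]) for a,b in((c[0],c[3]),(c[1],c[2]))], [np.linalg.norm(a-b) for a,b in((c[0],c[3]),(c[1],c[2]),(c[0],c[1]))])
E
```

```text
handle top [ 502.2 -342.6  103. ] [ 504.  -341.7  103. ]
hole [496.2  99.8  52. ] [497.3 101.8  52. ]
[[609.  184.3  54. ]
 [631.1  86.1  54. ]
 [461.9  39.2  54. ]
 [435.7 132.7  54. ]]
yaw [np.float64(0.28907582448495783), np.float64(0.2703191101136681)] [np.float64(180.77664469425116), np.float64(175.60496380035897), np.float64(100.66771965097907)]
```

Run:
```python
from h import *
q=down(0.28)
print(env.ik([497,100,250],q), env.ik([503,-342,250],q), env.ik([497,100,115],q))
env.reach([497,101,240],q); env.hold(.3); st,a=wrist("w_hole"); print(st["tool_pos"],st["time_s"],proj([497,101,52],st))
env.reach([503,-342,280],q); env.hold(.3); st2,b=wrist("w_drift"); print(st2["tool_pos"],st2["time_s"],st2["force"],proj([503,-342,103],st2))
cv2.imwrite("pics/w1.png",np.hstack([a[60:360,100:460],b[60:360,100:460]]))
```

```text
[ 1.75080718e-01  3.25082164e-01  1.92937583e+00 -4.44089210e-16
  8.87134655e-01  1.46587704e+00] [-6.16687719e-01  4.61745280e-01  1.70660596e+00 -4.44089210e-16
  9.73241417e-01  6.74108607e-01] [ 1.75080718e-01  5.59777188e-01  1.98635017e+00 -4.44089210e-16
  5.95465300e-01  1.46587704e+00]
[497.09104228 100.70798023 240.00022705] 2.9583 (np.float64(279.2762562685365), np.float64(204.3990116186288))
[ 503.33548049 -341.35569093  280.00291685] 4.9417 [-0.6621085  -0.66217988  0.23905587] (np.float64(280.28711961549965), np.float64(208.48681321803411))
```

View pics/w1.png

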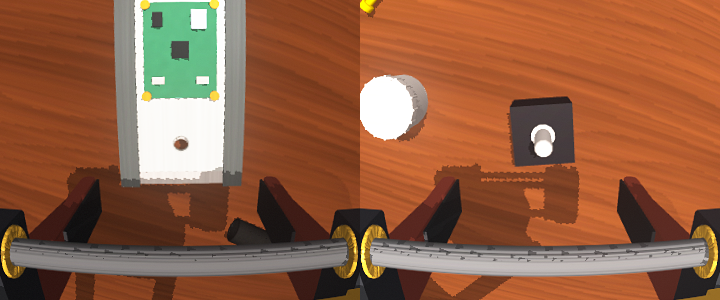

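Left crop: the carriage hole is at about (181,144), full-frame (281,204). Right crop: the drift's handle top is at about (183,148), full-frame (283,208). Both agree with the predictions, and the jig's yaw matches. I'll refine the two centroids and enlarge the hole.

Run:
```python
from h import *
stt={}
a=cv2.imread("pics/w_hole.png"); b=cv2.imread("pics/w_drift.png")
q=down(0.28)
sa=dict(tool_pos=[497.09104228,100.70798023,240.0],orientation=q); sb=dict(tool_pos=[503.33548,-341.35569,280.0],orientation=q)
g=cv2.cvtColor(a,6); m=(g<190).astype(np.uint8); n,l,s,c=cv2.connectedComponentsWithStats(m[185:225,260:305])
for i in range(1,n): print("hole",s[i],c[i]+[260,185],np.round(onplane("wrist",c[i]+[260,185],52,sa),1))
g=cv2.cvtColor(b,6); m=(g>225).astype(np.uint8); n,l,s,c=cv2.connectedComponentsWithStats(m[180:230,260:305])
for i in range(1,n):
  if s[i][4]>20: print("top",s[i],c[i]+[260,180],np.round(onplane("wrist",c[i]+[260,180],103,sb),1))
z=np.hstack([cv2.resize(a[189:219,266:296],(400,400),interpolation=0),cv2.resize(b[180:230,258:308],(400,400),interpolation=0)])
cv2.imwrite("pics/z1.png",z)
```

```text
hole [16 13  1  1  1] [276. 198.] [501.7 105.3  52. ]
hole [25 13  1  1  1] [285. 198.] [503.8  97.9  52. ]
hole [ 14  14  14  12 136] [280.75735294 204.25      ] [497.5  99.8  52. ]
top [ 11   5  24  17 156] [282.71794872 191.37179487] [ 517.5 -339.9  103. ]
top [ 15  20  17  17 225] [283.   208.08] [ 504.  -344.1  103. ]
```

View pics/z1.png

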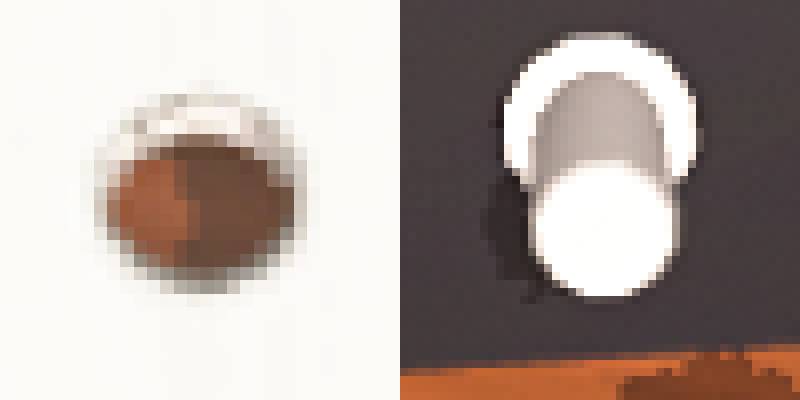

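Zoom: including its bright far wall, the hole rim is centred at about (280.3,203.0) and is about 15 px wide, which matches 13 mm. A brown gap shows through both plates, so the base hole's sideways (y) offset looks small. I'll grasp with the jaws along the jig's x so the pads resist the spring load, lift, and look again above the hole.

Run:
```python
from h import *
sa=dict(tool_pos=[497.09104228,100.70798023,240.0],orientation=down(.28))
print("hole wrist",np.round(onplane("wrist",(280.3,203.0),52,sa),1))
q=down(.28+np.pi/2); d=np.array([503.5,-343.4])
env.reach([*d,230],q); set_gripper(60)
print(env.move_l([*d,145],rate=100,f_stop=6), env.read_state()["tool_pos"])
set_gripper(0); s=env.read_state(); print("width",s["width"],s["force"])
env.move_l([*d,250],rate=80); env.hold(.3); s=env.read_state(); print(s["width"],s["force"],s["time_s"])
env.reach([498,100.5,250],q); 
env.move_l([498,100.5,206],rate=80); env.hold(.3)   # tip ~ z 70
st,a=wrist("w_tip"); print(st["tool_pos"],st["force"],st["wrist_torque"],st["time_s"])
for z in (70,): print("tip px",proj([*st["tool_pos"][:2],70],st),"hole px",proj([498,100.5,52],st), proj([*st["tool_pos"][:2],116],st))
x,y=map(int,proj([498,100.5,52],st))
cv2.imwrite("pics/w2.png",cv2.resize(a[max(0,y-90):y+60,x-75:x+75],(600,600),interpolation=cv2.INTER_CUBIC)); print(x-75,max(0,y-90))
```

```text
hole wrist [498.4 100.5  52. ]
False [ 503.87351656 -343.66307569  145.55432014]
width 15.48225980599017 [-0.38446285 -0.09007223  0.8102764 ]
15.252271823528952 [-1.01326179 -0.68908069 -1.02637297] 10.5417
[498.21907912 100.55584606 206.41510249] [ 0.61018775 -0.18792521 -2.03047396] [ 0.01933588 -0.10394509  0.00922382] 13.175
tip px (np.float64(278.7095260449659), np.float64(224.49498464905344)) hole px (np.float64(278.4134091708553), np.float64(216.8884205446833)) (np.float64(278.7055113679721), np.float64(250.17678085337968))
203 126
```

View pics/w2.png

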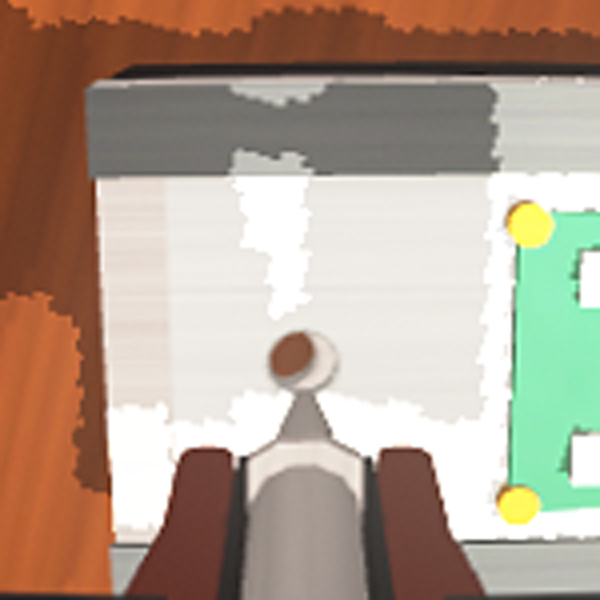

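The close view shows the tip at crop (305,393), px (279,224), in front of the hole at crop (304,360), px (279,216). Both are within 1 px of prediction. The brown gap lies at the hole's left, so the base hole is offset about 4 to 4.5 mm towards -x. I'll fit that right-hand arc on the z=46 plane.

Run:
```python
from h import *
from scipy.optimize import least_squares
a=cv2.imread("pics/w_tip.png"); yaw=.28
st=dict(tool_pos=[498.21907912,100.55584606,206.41510249],orientation=env.read_state()["orientation"])
k=8; x0,y0=264,202
z=cv2.resize(a[y0:y0+24,x0:x0+28],None,fx=k,fy=k,interpolation=cv2.INTER_CUBIC).astype(int)
m=((z[...,2]-z[...,0])>38).astype(np.uint8)
n,l,s,c=cv2.connectedComponentsWithStats(m); i=1+np.argmax(s[1:,4]); print(s[i],c[i]/k+[x0,y0])
cnt=max(cv2.findContours((l==i).astype(np.uint8),0,1)[0],key=len)[:,0,:]
px=(cnt+.5)/k-.5+[x0,y0]
H=onplane("wrist",(278.9,215.9),52,st)[:2]; print("hole",H)
M=np.array([[np.cos(yaw),np.sin(yaw)],[-np.sin(yaw),np.cos(yaw)]])
P=np.array([M@(onplane("wrist",p,46,st)[:2]-H) for p in px])
sel=P[::12]; print(np.round(sel,1).tolist())
for lo in (-1.5,-0.5,0.5):
    Q=P[(P[:,0]>lo)]
    f=least_squares(lambda c:np.hypot(*(Q-c).T)-6.5,[-4,0]); print(lo,f.x,np.sqrt(np.mean(f.fun**2)),len(Q))
```

```text
[  52   55   91   92 5979] [275.94823549 214.63674946]
hole [498.10231498 101.35052353]
[[-0.9, 4.2], [-2.1, 4.0], [-3.3, 3.5], [-4.4, 2.9], [-5.6, 1.8], [-6.4, 0.5], [-6.9, -0.7], [-6.8, -1.9], [-6.6, -3.1], [-5.9, -4.2], [-4.8, -5.0], [-3.6, -5.0], [-2.4, -4.6], [-1.2, -3.9], [-0.1, -3.3], [0.7, -2.2], [1.4, -1.0], [1.9, 0.2], [1.4, 1.5], [0.9, 2.7], [-0.2, 3.8]]
-1.5 [-5.24423104  0.25132529] 0.42068070620690157 100
-0.5 [-5.09848047  0.34479013] 0.2740975116134962 80
0.5 [-4.97385377  0.41421026] 0.1846788632057957 58
```

```bash
cat >> h.py <<'E'
YAW=.28; H=np.array([498.1,101.0]); Q=down(YAW+np.pi/2)
M=np.array([[np.cos(YAW),np.sin(YAW)],[-np.sin(YAW),np.cos(YAW)]])   # world xy -> jig xy
def go(j,tip,rate=20,f_stop=None): return env.move_l([*(H+M.T@np.array(j)),tip+136.1],Q,rate=rate,f_stop=f_stop)
def show(tag=""):
    s=env.read_state(); f=s["force"]; j=M@(np.array(s["tool_pos"][:2])-H)
    print(tag,"t %.1f jig %.2f %.2f tip %.2f F %.1f %.1f %.1f w %.2f"%(s["time_s"],*j,s["tool_pos"][2]-136.55,*(M@f[:2]),f[2],s["width"])); return np.r_[M@f[:2],f[2]]
E
python3 - <<'E'
from h import *
go([-3.8,.3],60); env.hold(.2); show("above")
for z in (49,45,41,38):
    hit=go([-3.8,.3],z,15,6); env.hold(.1); show(f"{z} {hit}")
    if hit: break
E
```

```text
above t 14.1 jig -3.69 0.30 tip 59.65 F -1.4 0.2 -1.3 w 15.72
49 False t 15.1 jig -3.70 0.29 tip 48.66 F -0.2 -0.4 -0.8 w 15.35
45 False t 15.6 jig -3.80 0.30 tip 44.53 F 0.3 0.6 -1.4 w 15.16
41 False t 16.1 jig -3.71 0.29 tip 40.52 F 1.0 -0.1 -1.3 w 15.36
38 False t 16.6 jig -3.55 0.28 tip 37.61 F 1.3 0.3 -0.6 w 15.58
```

The tip is in the base hole. I'll continue in steps, watching for sideways load.

Run:
```python
from h import *
for j,z in (([-4.2,.3],34),([-4.4,.3],30),([-4.4,.3],27)):
    hit=go(j,z,15,7); env.hold(.15); show(f"{z} {hit}")
    if hit: break
else:
    c=np.array([-4.4,.3])
    for ax,sg in ((1,1),(1,-1),(0,-1),(0,1)):
        d=np.zeros(2); d[ax]=sg*2.5
        hit=go(c+d,27,6,5.5); show(f"probe {ax}{sg:+d} {hit}")
        go(c,27,8); env.hold(.1)
    show("back")
```

```text
34 False t 17.1 jig -4.04 0.26 tip 33.55 F 3.3 -0.8 0.1 w 15.70
30 False t 17.7 jig -4.29 0.27 tip 29.53 F 4.3 -0.8 -0.1 w 15.23
27 False t 18.2 jig -4.32 0.28 tip 26.53 F 4.6 -0.1 0.8 w 15.19
probe 1+1 False t 18.8 jig -4.36 2.50 tip 26.53 F 4.6 -2.2 0.0 w 15.56
probe 1-1 False t 19.9 jig -4.42 -1.89 tip 26.53 F 4.1 2.0 0.7 w 15.30
probe 0-1 False t 21.0 jig -6.32 0.23 tip 26.64 F 5.0 -1.7 -1.8 w 15.37
probe 0+1 False t 22.2 jig -2.30 0.44 tip 26.32 F -0.1 0.1 -0.9 w 15.92
back t 22.7 jig -3.75 0.25 tip 26.79 F 4.3 0.7 -2.9 w 15.51
```

Probing ±2 mm met no stiff wall, which doesn't fit the 1.6 mm clearance expected at this depth. I'll look before pushing on.

Run:
```python
from h import *
st,a=wrist("w_in"); x,y=map(int,proj([*H,52],st)); show()
s=viewer.camera("side"); cv2.imwrite("pics/side1.png",s)
print("handle top px pred",proj([*st["tool_pos"][:2],st["tool_pos"][2]-136.55+94],st),"collar",proj([*st["tool_pos"][:2],st["tool_pos"][2]-90.55],st), x,y)
w=a[y-90:y+60,x-75:x+75]; v=s[190:310,222:342]
cv2.imwrite("pics/w3.png",np.hstack([cv2.resize(w,(400,400),interpolation=2),cv2.resize(v,(400,400),interpolation=2)])); print(x-75,y-90)
```

```text
t 22.8 jig -3.78 0.23 tip 26.78 F 3.0 0.1 -1.8 w 15.46
handle top px pred (np.float64(278.6385265009243), np.float64(292.85736993369403)) collar (np.float64(278.6038370268397), np.float64(250.08071637039706)) 284 237
209 147
```

View pics/w3.png

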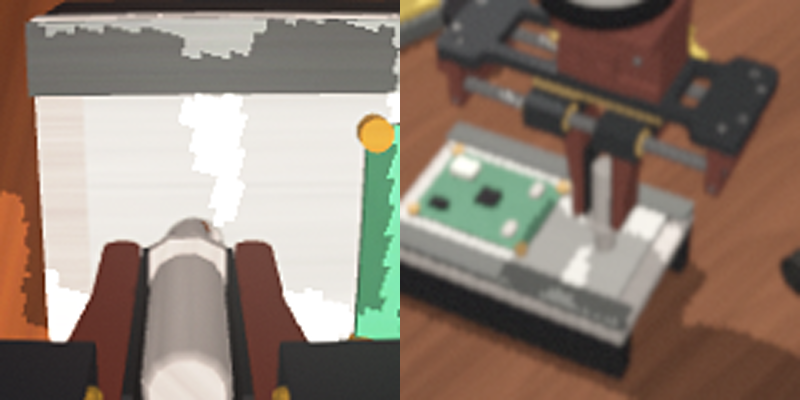

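Left crop: the handle is between the jaws with its top at about (187,378). It still looks upright, and a sliver of the hole shows ahead of the collar. The camera moves with the gripper, so I can compare the drift's pixels with those in the earlier held picture to see any shift in the grip.

Run:
```python
import cv2,numpy as np
A=[cv2.imread(f"pics/{n}.png")[205:325,229:329] for n in("w_tip","w_in")]
cv2.imwrite("pics/cmp.png",np.hstack([cv2.resize(x,None,fx=4,fy=4,interpolation=2) for x in A]))
```

```text
(no output)
```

View pics/cmp.png

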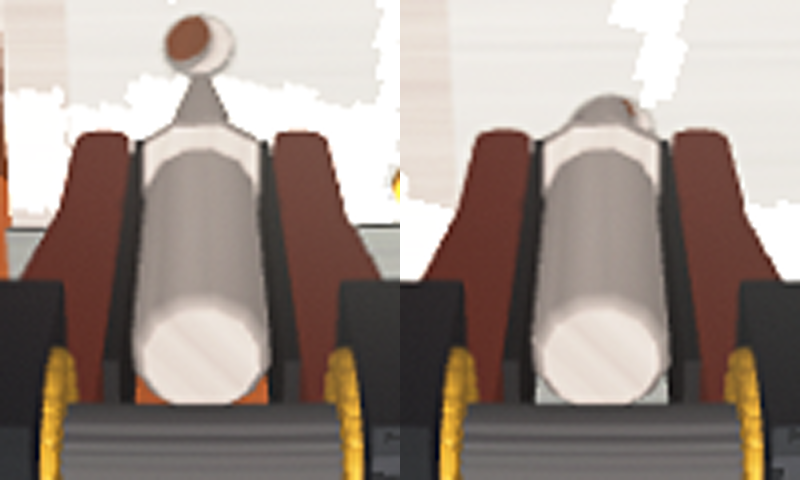

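The drift sits identically in the grip, with no slip or tilt. The y forces are symmetric about +0.3 and no wall was felt, so I'll keep descending in guarded steps, yielding sideways whenever the base pushes back.

Run:
```python
from h import *
j=np.array([-4.6,.3])
for z in (24,21,18,15,12):
    hit=go(j,z,12,7); env.hold(.2); f=show(f"{z} {hit} cmd {np.round(j,2)}")
    if hit or f[2]>8: break
    j[1]+=np.clip(.2*np.sign(f[1])*max(abs(f[1])-1.5,0),-.5,.5)
    j[0]+=np.clip(.2*(f[0]-7 if f[0]>7 else min(f[0]-2,0)),-.5,.5)
```

```text
24 False cmd [-4.6  0.3] t 23.4 jig -4.20 0.19 tip 23.79 F 5.1 -0.9 3.1 w 15.57
21 False cmd [-4.6  0.3] t 24.0 jig -4.27 0.20 tip 20.53 F 5.7 -0.7 1.7 w 15.66
18 False cmd [-4.6  0.3] t 24.6 jig -4.29 0.18 tip 17.50 F 6.4 -1.5 0.1 w 15.58
15 False cmd [-4.6  0.3] t 25.2 jig -4.28 0.19 tip 14.49 F 5.9 -1.1 1.0 w 15.57
12 False cmd [-4.6  0.3] t 25.8 jig -4.27 0.19 tip 11.50 F 5.8 -1.5 0.7 w 15.68
```

Run:
```python
from h import *
j=np.array([-4.6,.3])
hit=go(j,8,10,6); show(f"8 {hit}")
if not hit: hit=go(j,4.5,5,5); f=show(f"contact {hit}")
def fz(n=6):
    v=[]
    for _ in range(n): env.hold(.03); v.append(env.read_state()["force"][2])
    return np.mean(v)
z=env.read_state()["tool_pos"][2]-136.55+.1; held=0
for k in range(40):
    f=fz(); print("%.2f:%.1f"%(z,f),end=" ")
    if f>18.5: z+=.15
    elif f<13.5: z-=min(.25,max(.05,(15-f)*.03))
    elif f>16.5: z+=.05
    if 13.5<=f<=17: held+=1
    if held>=9: break
    go(j,z,5)
show("pressed"); env.hold(.3); show("held")
```

```text
8 False t 26.4 jig -4.25 0.16 tip 7.53 F 6.1 -1.9 1.9 w 15.37
contact True t 26.9 jig -3.90 0.11 tip 5.28 F -0.3 -0.9 5.0 w 15.46
5.38:4.7 5.13:8.6 4.94:10.2 4.79:11.9 4.70:13.1 4.64:13.6 4.64:13.0 4.58:14.1 4.58:14.0 4.58:14.3 4.58:13.9 4.58:14.2 4.58:14.5 4.58:14.0 4.58:14.0 pressed t 33.8 jig -3.87 0.12 tip 5.11 F -1.8 -1.4 13.9 w 15.54
held t 34.1 jig -3.88 0.15 tip 5.09 F -0.6 -1.0 13.9 w 15.59
```

It's home: contact at tip height of about 5.3 mm by my arm reading, with 14 N held for over 1.5 s. I'll top up to about 15.5 N for a full second, then ease off, release, retreat and check.

Run:
```python
from h import *
j=np.array([-4.6,.3])
def fz(n=5):
    v=[]
    for _ in range(n): env.hold(.03); v.append(env.read_state()["force"][2])
    return np.mean(v)
z=4.58
while fz()<15 and z>4.2: z-=.05; go(j,z,5)
for k in range(7): print("%.1f"%fz(),end=" ")
go(j,5.2,5); show("eased")
set_gripper(40); env.hold(.2); show("released")
p=env.read_state()["tool_pos"]
env.move_l([p[0],p[1],p[2]+110],rate=80); env.hold(.3); show("up")
st,a=wrist("w_end"); s=viewer.camera("side"); t=viewer.camera("top"); cv2.imwrite("pics/top2.png",t); cv2.imwrite("pics/side2.png",s)
P=H+M.T@np.array([-4,.3]); print("pred handle top z100",proj([*P,100],st),"collar z56",proj([*P,56],st))
cv2.imwrite("pics/end.png",np.hstack([cv2.resize(a[110:310,180:380],(400,400)),cv2.resize(s[190:310,222:342],(400,400),interpolation=2)]))
```

```text
14.9 15.1 15.0 15.2 14.9 14.9 14.9 eased t 36.6 jig -3.88 0.12 tip 5.25 F 0.7 -1.2 8.4 w 15.53
released t 37.4 jig -4.61 0.31 tip 4.74 F 0.2 0.9 -0.2 w 39.92
up t 39.2 jig -4.67 0.31 tip 114.55 F 0.2 0.3 0.8 w 40.18
pred handle top z100 (np.float64(279.85218854901257), np.float64(218.25329136525812)) collar z56 (np.float64(279.74915256457734), np.float64(203.13097395134315))
```

View pics/end.png

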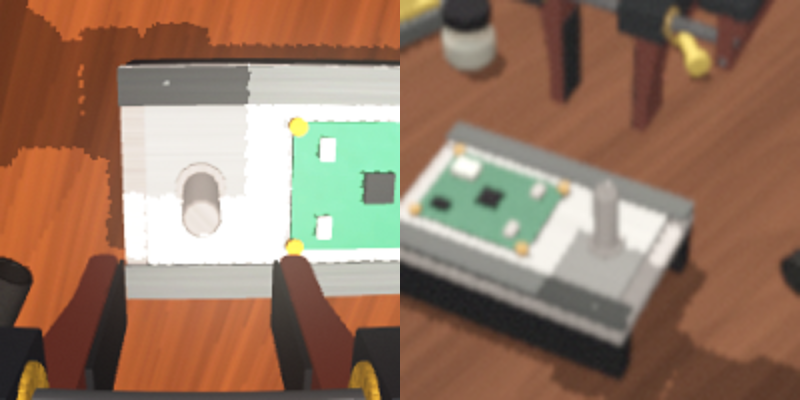

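The drift stands upright with its collar on the carriage. The handle top is at px (281,218), against (280,218) predicted at z=100. The gripper is clear, so I'm handing in.

```bash
python3 -c "
from station import workorder
print(workorder.sign_off())"
```

```text
the job is handed in; nothing more can be done
None
```

The drift is through both holes with its collar down on the carriage, released, and the job is handed in. The last move ended at about 39 s of the 67 s allowed.

**What I did:** I gripped the drift with the jaws along the jig's x, lifted it from the stand and lowered the point into the carriage hole. I offset it about 4 mm towards -x, where the pictures showed the base hole. It went down in guarded steps to home, and its taper drew the carriage across.

**Force:** I pressed at 14 N for over 1.5 s, then at about 15 N for a full second. The highest reading I printed was 15.2 N.

**Last checks:**
- The final wrist and side pictures show the drift upright with its collar on the carriage. Its handle top is within about 1 px of where it should be.
- The gripper was open and about 110 mm clear of the drift.
- I saw nothing disturbed in the pictures I viewed, but I did not re-measure the other bench items.

**What disagreed:**
- Sideways probing with the point at 26 mm met no wall, although only about 1.7 mm of play was expected. I relied on the picture estimate and the force readings instead.
- The arm's reading put the point about 0.9 mm lower at home than the nominal 6 mm. I put this down to a small slip in the grip or an arm offset.
- The contact force between drift and jig could not be measured directly, so I inferred from the push that it passed 20 N.

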